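Lift the toasted roll off the sandwich press with the tongs

ROBOT

A 7-joint arm with a two-finger parallel gripper is mounted at the origin on the work surface. World frame = base frame: x ahead of the robot, y to its left, z up, the work surface at z = 0. Lengths are in m, angles in degrees, forces in N, time in s.
With the tool pointing down it reaches from about 0.425 to 0.875 m from the base axis. Payload 4.7 kg.
Tool frame: the origin (TCP) lies on the centre line of the jaws, within the pads' length; the fingertips stand 11 mm ahead of it and the grasp point (between the pads) lies 8 mm behind it; z points along the fingers, y is the line along which they close (so a half turn about z gives the same grasp; the last joint's range is limited). The gripper opens to 85 mm and grips with 20 to 120 N. Pads are 22 mm wide; open, the fingers measure 114 mm over their backs; the gripper's body (76 mm by 85 mm) begins 54 mm behind the grasp point. The pads swing forward as they close: fully open they stand 13 mm farther back than shut.
Start: joints at [73.86, 18.392, -4.016, 83.108, 1.295, 78.541, -3.26], TCP at [0.189, -0.622, 0.214] pointing down, gripper open.
Joint ranges: [-163.93, 163.93], [-17.29, 119.83], [-79.2, 71.16], [3.27, 140.29], [-89.18, 269.18], [5.43, 117.66], [-154.24, 154.24]. Speed limits (degrees/s): [147.25, 147.25, 180, 180, 180, 180, 180].

INTERFACE

Orientations are given as a 3x3 rotation matrix whose columns are the frame's x, y, z axes.
In Python, from rig import bot, viewer, job gives the robot as it stands.
- The arm moves only by the shell command python3 -m jog 'ROWS' [FORCE]. ROWS is JSON, a list of rows, each a list of 5 numbers: the shift along the world's x, y, z in m, then the turn about the world's z in degrees, then the finger opening in m, from 0 to 0.0854. A call has 1 to 8 rows; each row shifts and turns the commanded pose from where the row before left it; what a row does not reach is not made up. A row lasts 1/10 s, in which the tool goes at most 50 mm and 8.59 degrees, less where a joint would pass 70% of its speed; a pose out of reach is approached as far as the arm can. A call is refused whole if a number of a shift passes 0.05 or a number of a turn 8.59, either way. A call with a gripper value outside its range is refused whole. The fingers move at their own pace and stop on an object; FORCE is the grip in N (left out, the last holds). Time passes only in rows, so rows that do not move let the fingers close. It gives the time, the measured TCP pose, the force, the opening and the grip force at its end, in the units of the state.
- bot.read_state(): the state, without advancing time (a new reading comes with each control period).
- viewer.capture(name): name is "scene" or "side" or "wrist"; returns (picture, depth): 480x640x3 uint8, blue, green, red; 480x640 float32, m along the optical axis (not along the pixel's ray), 0 where there is no reading.
- viewer.camera_model(name): a dict with "mtx" (3x3 intrinsics, pixels), "eye" and "attitude" of the camera in the world. Camera axes: x right, y down, z forward; pixel columns grow to the right and rows downward; lengths in m; the calibration is good to about 2 mm. A picture is of the moment at which its call begins: read the wrist's pose just before it. camera_model takes no time and is no camera call; for the wrist camera it gives the pose at the moment of the call.
- job.job_done(): hands the job in; it is judged then, once.
The state is a dict: "clock": time; "qpos": joint angles; "dq": joint speeds; "effort": joint torques, N m; "tool_pos": TCP position; "orientation": TCP orientation; "contact_force": force on the tool from outside, world axes, zero at the start; "ft_torque": the same for the moment, N m; "grip_width": finger opening in m; "finger_force": force on a finger pad.
Only numpy, scipy, OpenCV 4.12 (cv2) and the standard library are available. Lean on these libraries where they do the work, as an engineer would, in place of code of your own. Each camera call takes 0.05 s, during which the arm holds its last target. There are 200 camera calls.

TASK

The sandwich press is open and hot, with a toasted roll lying on its lower plate. Pull the tongs out of the wooden caddy, close them across the roll while it lies on the plate, and lift it, kept level so that the filling stays in, to about 10 cm above the plate, where I can check its underside: finish there, still holding the tongs closed on the roll. Touch neither the roll nor the hot press with the gripper or the arm, and do not knock over or shift the brush, mug, bottle or jar.

Things in the scene. Friction and masses are not known exactly. Their poses are not given: they have to be found in the camera images.
- tongs: Steel spring tongs, 198 mm long, 0.1 kg, standing hinge up in one end pocket of the caddy. Origin on the hinge pin (in the caddy 184 mm above the pocket's floor); z up along the middle line, jaws towards -z; the arms close along y; x is the pin. The head reaches 15 mm above the pin and 11 mm to each side in x. Arms: flat bars 18 mm wide (x). No lock: they stay closed only while squeezed.
- tongs_grip (a point): Point on the tongs' middle line, 50 mm below the pin, between the arms: a good height to squeeze at (35 to 60 mm below the pin). In the caddy the arms' outer faces are 52 mm apart here (40 mm at 22 mm below the pin, 90 mm at 150 mm). The spring pushes back with 2.5 N per arm in the caddy, 4 N with the jaws 46 mm apart. 1 mm less width here closes the jaws by 3.3 mm. Both arms move equally.
- tongs_left: The tongs' arm on the +y side of tongs, with its jaw. Origin on the hinge pin, axes as tongs when it stands in the caddy; squeezing turns it about its -x, by up to 0.235 rad (jaws shut); the spring opens it.
- tongs_right: The tongs' arm on the -y side of tongs, the same mirrored; squeezing turns it about its +x. If the tongs are squeezed while standing on a floor, the jaws push down and the pin has to rise by up to 5 mm.
- tongs_left_jaw (a point): Middle of the left jaw's gripping face, a flat pad 24 mm wide (x), 34 mm tall, 5 mm thick, upright when the jaws are 46 mm apart. In the caddy it is 43 mm from the middle line and 167 mm below the pin, the jaw's lower end 184 mm below. With the jaws 46 mm apart: 171 mm and 188 mm below.
- tongs_right_jaw (a point): The same point of the right jaw. The distance between the two jaw points is the opening of the jaws: 86 mm in the caddy, up to 97 mm when free.
- caddy: Fixed open wooden caddy, 110 (x) by 112 (y) by 85 mm tall, walls 5 mm, floor 5 mm thick. Origin under its centre. Three pockets side by side in x (centres -35, 0, +35 mm), each about 30 mm in x by 102 mm in y. Tongs in one end pocket, closing along the caddy's y, jaws sprung lightly against its end walls; brush in the other; paper sachets, below the rim, in the middle.
- press: Fixed sandwich press, black and steel, 240 (x) by 290 mm (y). Origin under its centre, z up; front (with a 30 mm grip) at -x. Its ribbed dark lower plate, 210 by 260 mm, lies 56 mm above the origin. The lid, hinged at the rear 130 mm from the centre, stands open, leaning back 15 degrees beyond upright and reaching 360 mm above the table. Hot.
- roll: Toasted brown bread roll, pressed flat with dark grill marks, 96 mm long (x), 46 mm wide (y), 34 mm tall, rounded edges, rigid, about 70 g. It lies on the press's lower plate. Origin at the centre of its underside, z up.
- roll_mid (a point): The middle of the roll, 17 mm above its underside.
- brush: Bystander: wooden grill brush standing bristles down in the other end pocket of the caddy, head 80 by 20 mm, 160 mm tall. Origin at the centre of its underside.
- mug: Bystander: white mug, 80 mm across, 92 mm tall, on the table. Origin at the centre of its underside.
- bottle: Bystander: amber bottle, 56 mm across, 165 mm tall, on the table. Origin at the centre of its underside.
- jar: Bystander: glass jar with a steel lid, 68 mm across, 85 mm tall, on the table. Origin at the centre of its underside.

How it is judged (in metres and radians):
On the way, in this order (a step that is already met when the one before it is completed fails the run):
1. the tongs are held by the gripper clear above the caddy, the roll still on the press (z of each of tongs_left_jaw, tongs_right_jaw in the frame of caddy above 0.105 m and contact force between the fingers and tongs above 0.5 N and contact force between caddy and tongs below 0.1 N and z of roll_mid in the frame of press below 0.08 m), for 0.2 s.
2. both jaws of the held tongs press on the roll's two long sides while it lies on the plate (contact force between each of tongs_left, tongs_right and roll above 0.5 N and angle between the y axis of tongs and the y axis of roll, either way round below 0.5 rad and contact force between the fingers and tongs above 0.5 N and z of roll_mid in the frame of press below 0.085 m), for 0.2 s.
At the end, for the whole second after the job is handed in: Through the last second the gripper holds the tongs and both jaws press on the roll (over 0.5 N each): roll at rest, underside at least 70 mm above the plate, within 20 degrees of level, touched by nothing else; the tongs touch neither press nor caddy (z of roll_mid in the frame of press above 0.143 m and angle between roll's own z axis and vertical below 0.35 rad and contact force between each of tongs_left, tongs_right and roll above 0.5 N and contact force between the fingers and tongs above 0.5 N and linear speed of roll below 0.03 m/s and contact force between each of the arm, the fingers and roll below 0.1 N and contact force between each of press, caddy, brush, mug, bottle, jar and roll below 0.05 N and contact force between each of press, caddy and tongs below 0.1 N); the arm keeps its last pose, push and grip.
It fails at once if the gripper or the arm touches the roll (contact force between any of the arm, the fingers and roll above 0.5 N).
It fails at once if the gripper or the arm touches the hot press (contact force between any of the arm, the fingers and press above 1 N).
It fails at once if the roll is tipped more than 35 degrees (angle between roll's own z axis and vertical above 0.6 rad).
It fails at once if the brush is pulled out or pushed over (distance of brush from where it was at the start of the episode above 0.04 m).
It fails at once if the mug, bottle or jar is shifted or knocked over (distance of any of mug, bottle, jar from where it was at the start of the episode above 0.03 m or angle between any of mug, bottle, jar's own z axis and vertical above 0.4 rad).
It also fails if it takes over 45 s, if anything falls off the work surface, if the arm or the gripper's body presses on something with over 40 N, if the wrist force passes 120 N, or if a joint passes its speed limit or range.

## Working session

There is one attempt and no reset: what is moved stays moved. The work goes in short steps, Python scripts to look and compute and a shell command to move; the robot and the scene stay as the last step left them, time stands still between calls to the robot, and variables do not carry over. Pictures are saved under pics/ and viewed, at most 10 in all, crops included, and the job is handed in when it is done.

```bash
ls; mkdir -p pics
cat > h.py <<'E'
import numpy as np,cv2,pickle
from rig import bot,viewer,job
def shot(n,tag):
    p,d=viewer.capture(n);m=viewer.camera_model(n)
    cv2.imwrite(f'pics/{tag}.png',p);pickle.dump((p,d,m),open(f'{tag}.pkl','wb'));return p,d,m
def cloud(tag):
    p,d,m=pickle.load(open(f'{tag}.pkl','rb'))
    K=np.array(m['mtx']);v,u=np.mgrid[:480,:640]
    c=np.stack([(u-K[0,2])/K[0,0]*d,(v-K[1,2])/K[1,1]*d,d],-1)
    return p,d,c@np.array(m['attitude']).T+np.array(m['eye'])
E
python3 - <<'E'
from h import *
s=bot.read_state();print(s)
for n in('scene','side','wrist'):
    p,d,m=shot(n,n+'0');print(n,m)
E
```

```text
pics
{'clock': 0.0, 'qpos': array([73.85892187, 18.43900234, -4.01578443, 83.17418149,  1.2941388 ,
       78.54112547, -3.25956118]), 'dq': array([ 0.06910539, -0.1211155 ,  0.05620914,  0.11159748,  0.00855958,
       -0.05626167,  0.001777  ]), 'effort': array([-2.44290432e-04, -4.93582606e+01, -3.82122751e-01, -3.14327896e+01,
        1.29496545e-02,  1.13563036e-02, -1.95384973e-05]), 'tool_pos': array([ 0.18928076, -0.62123781,  0.21333052]), 'orientation': array([[ 9.56552797e-01,  2.91558472e-01, -6.35751507e-04],
       [ 2.91559153e-01, -9.56551113e-01,  1.79710416e-03],
       [-8.41678674e-05, -1.90438419e-03, -9.99998183e-01]]), 'contact_force': array([-0.47601655, -0.45505516,  0.30816234]), 'ft_torque': array([-0.05469992, -0.00211039,  0.00658753]), 'finger_force': 0.0, 'grip_width': 0.08571127140086914}
scene {'mtx': array([[498.81452324,   0.        , 313.66971221],
       [  0.        , 498.81452324, 244.85623132],
       [  0.        ,   0.        ,   1.        ]]), 'eye': array([ 1.21975476, -0.16154826,  0.61037515]), 'attitude': array([[ 0.35388027,  0.51518602
[... 209 characters left out ...]
552, 240.21422818],
       [  0.        ,   0.        ,   1.        ]]), 'eye': array([0.36633458, 0.88634933, 0.64397698]), 'attitude': array([[-0.96637077, -0.15018078,  0.20874213],
       [-0.25632343,  0.49741325, -0.82878125],
       [ 0.02063591, -0.85441547, -0.51918048]])}
wrist {'mtx': array([[354.85356845,   0.        , 313.89430951],
       [  0.        , 354.85356845, 240.54869638],
       [  0.        ,   0.        ,   1.        ]]), 'eye': array([ 0.26471761, -0.59769971,  0.3719469 ]), 'attitude': array([[ 2.91192917e-01, -9.09167295e-01, -2.97693660e-01],
       [-9.56664316e-01, -2.76648329e-01, -9.08795284e-02],
       [ 2.68241239e-04,  3.11256377e-01, -9.50325942e-01]])}
```

View pics/scene0.png

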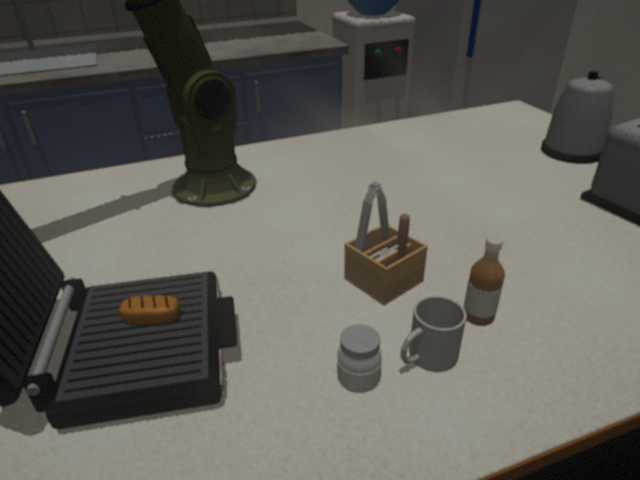

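View pics/side0.png

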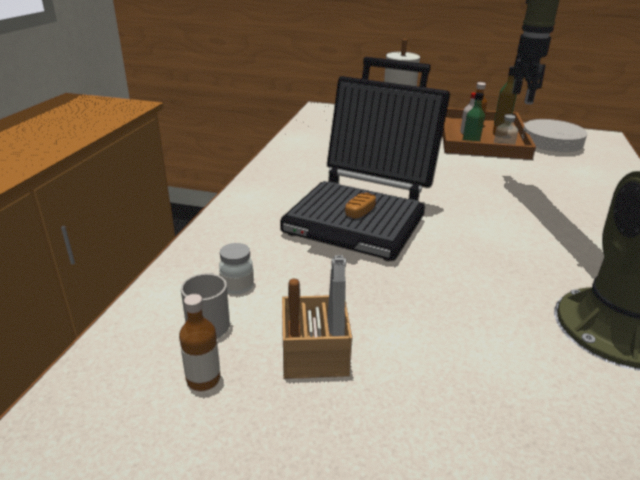

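The scene picture shows the tongs' head at (375,186), caddy centred near (385,262), the roll at (150,310) and the press around (140,340). In the side picture the head is at (338,262), the caddy is at (315,335) and the roll is at (360,206).

Run:
```python
from h import *
for t,rt,rc,rr,pl in(('scene0',(352,180,392,255),(340,205,430,305),(112,288,186,332),(75,285,210,395)),('side0',(326,254,350,345),(275,285,355,380),(342,190,380,222),(290,190,420,240))):
    p,d,X=cloud(t)
    print(t)
    def sub(b):
        x0,y0,x1,y1=b;P=X[y0:y1,x0:x1].reshape(-1,3);C=p[y0:y1,x0:x1].reshape(-1,3).astype(int);D=d[y0:y1,x0:x1].ravel()>0;return P[D],C[D]
    P,C=sub(rt)
    for lo,hi in((.17,.21),(.14,.17),(.11,.14),(.092,.11)):
        m=(P[:,2]>lo)&(P[:,2]<hi)&(abs(C[:,2]-C[:,0])<25)
        # stay near caddy
        q=P[m];
        if len(q): q=q[np.linalg.norm(q[:,:2]-np.median(q[:,:2],0),axis=1)<.09];print('tongs',lo,len(q),q.mean(0),q.min(0),q.max(0))
    P,C=sub(rc)
    m=(C[:,2]-C[:,0]>35)&(abs(P[:,2]-.085)<.006);q=P[m][:,:2].astype(np.float32);print('rim',len(q),cv2.minAreaRect(q),P[m][:,2].mean())
    P,C=sub(rr)
    m=(C[:,2]-C[:,0]>50)&(P[:,2]>.04);q=P[m];print('roll',len(q),q.min(0),q.max(0),cv2.minAreaRect(q[:,:2].astype(np.float32)))
    tp=q[q[:,2]>np.percentile(q[:,2],90)-.006];print(' top',tp.mean(0),cv2.minAreaRect(tp[:,:2].astype(np.float32)))
    P,C=sub(pl);m=(abs(P[:,2]-.055)<.012)&(C.max(1)<80);q=P[m];print('plate',len(q),np.median(q[:,2]),cv2.minAreaRect(q[:,:2].astype(np.float32)))
```

```text
scene0
tongs 0.17 242 [0.50534084 0.21273546 0.18610628] [0.49122285 0.19618956 0.17003336] [0.51572532 0.2355165  0.20473335]
tongs 0.14 272 [0.5038941  0.21423405 0.15524283] [0.48430302 0.19113198 0.14002673] [0.51889746 0.24358208 0.16988812]
tongs 0.11 266 [0.50381807 0.2133647  0.12535643] [0.48298977 0.18445006 0.11001685] [0.52104368 0.24830069 0.13998026]
tongs 0.092 153 [0.50437962 0.21255409 0.10080544] [0.48193395 0.18187559 0.09207948] [0.52197958 0.25262627 0.10985886]
rim 426 ((0.5358169674873352, 0.22818836569786072), (0.11032326519489288, 0.1120615005493164), 19.13582992553711) 0.08396953949057256
roll 903 [ 0.51667553 -0.24992623  0.08118703] [ 0.57252898 -0.16056215  0.09298614] ((0.5445626974105835, -0.20523880422115326), (0.09050992876291275, 0.03984454274177551), 69.97291564941406)
 top [ 0.54684676 -0.20572803  0.08872374] ((0.5443440675735474, -0.20557911694049835), (0.0897207260131836, 0.03966681659221649), 69.9729232788086)
plate 13150 0.056059129366621885 ((0.5619674921035767, -0.2342967838048935), (0.2346242070198059, 0.27726781368255615), 79.1240081787109
[... 405 characters left out ...]
12 0.10111246] [0.48131552 0.18881465 0.09200524] [0.51978631 0.25617211 0.10985894]
rim 734 ((0.5338813662528992, 0.22997024655342102), (0.11008457094430923, 0.1157488077878952), 19.00752830505371) 0.08391125179653112
roll 404 [ 0.51208013 -0.30700525  0.05580247] [ 0.57523796 -0.15639614  0.093661  ] ((0.5430771112442017, -0.2321087121963501), (0.0611148476600647, 0.1510797142982483), 2.7776057720184326)
 top [ 0.54088535 -0.19707001  0.08977699] ((0.5402109026908875, -0.20275941491127014), (0.09202047437429428, 0.043240420520305634), 69.46492004394531)
plate 4104 0.056400641223294246 ((0.5538426041603088, -0.19886475801467896), (0.3014201521873474, 0.2469780445098877), 2.4340603351593018)
```

Run:
```python
from h import *
p=cv2.imread('pics/scene0.png');q=cv2.imread('pics/side0.png')
a=cv2.resize(p[170:310,330:470],(400,400),interpolation=2);b=cv2.resize(q[245:385,270:410],(400,400),interpolation=2)
cv2.imwrite('pics/crop1.png',np.hstack([a,b]))
```

```text
(no output)
```

View pics/crop1.png

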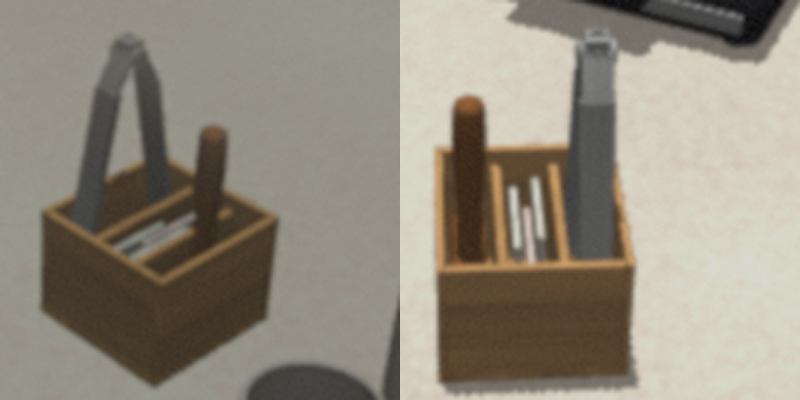

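The crops show the tongs in the pocket at the caddy's −x end, head up at (127,45) left and (597,45) right, with the brush in the opposite pocket. The rim fit (110x112 mm, height 0.084) and the head top at 0.204 m agree with the given sizes. That puts the tongs at (0.502, 0.2175), closing along 109°. The roll is at about (0.542, −0.204) with its long axis at 70°. I'll raise the arm to clear the lid, then go round to the caddy.

```bash
python3 -m jog '[[0,0,0.05,0,0.085],[0,0,0.05,0,0.085],[0,0,0.05,0,0.085],[0,0,0.05,0,0.085],[0.02,0.04,0.02,0,0.085],[0.025,0.04,0,0,0.085],[0.025,0.04,0,0,0.085],[0.025,0.04,0,0,0.085]]'
python3 -m jog '[[0.025,0.04,0,0,0.085],[0.025,0.04,0,0,0.085],[0.02,0.045,0,0,0.085],[0.02,0.045,0,0,0.085],[0.02,0.045,0,0,0.085],[0.015,0.045,0,0,0.085],[0.015,0.045,0,0,0.085],[0.01,0.045,0,0,0.085]]'
```

```text
clock: 0.95
tool_pos: [0.2852, -0.4601, 0.4343]
orientation: [[0.957, 0.291, -0.0], [0.291, -0.957, -0.0], [-0.0, 0.0, -1.0]]
contact_force: [-0.1, -0.6, 1.0]
grip_width: 0.0852
finger_force: 0.0
clock: 1.75
tool_pos: [0.4348, -0.1096, 0.4342]
orientation: [[0.956, 0.292, -0.0], [0.292, -0.956, -0.0], [-0.0, 0.0, -1.0]]
contact_force: [1.2, 0.1, 0.6]
grip_width: 0.085
finger_force: 0.0
```

```bash
python3 -m jog '[[0.01,0.045,0,0,0.085],[0.01,0.045,0,0,0.085],[0.01,0.045,0,0,0.085],[0.01,0.045,0,1,0.085],[0.01,0.045,-0.02,1,0.085],[0.01,0.045,-0.03,0,0.085],[0.007,0.045,-0.03,0,0.085],[0,0,0,0,0.085]]'
python3 - <<'E'
from h import *
print(bot.read_state()['tool_pos'])
shot('wrist','w1');p,d,X=cloud('w1')
C=p.astype(int);m=(d>0)&(X[...,2]>.195)&(X[...,2]<.215)&(abs(X[...,0]-.5)<.06)&(abs(X[...,1]-.217)<.06)
q=X[m];print(len(q),q.mean(0),q.min(0),q.max(0))
m=(d>0)&(abs(X[...,2]-.085)<.005)&(C[...,2]-C[...,0]>30)&(abs(X[...,0]-.53)<.12)&(abs(X[...,1]-.22)<.12)
print(m.sum(),cv2.minAreaRect(X[m][:,:2].astype(np.float32)))
E
```

```text
clock: 2.55
tool_pos: [0.4967, 0.2012, 0.3557]
orientation: [[0.942, 0.335, -0.007], [0.335, -0.942, 0.002], [-0.006, -0.005, -1.0]]
contact_force: [-0.8, -0.0, 0.2]
grip_width: 0.085
finger_force: 0.0
[0.49666662 0.20116391 0.35573211]
276 [0.50365126 0.21512133 0.19988032] [0.49198909 0.20780964 0.19509403] [0.51422047 0.2221728  0.20551952]
1397 ((0.5358253717422485, 0.22556057572364807), (0.11006830632686615, 0.11191070079803467), 18.409509658813477)
```

View pics/w1.png

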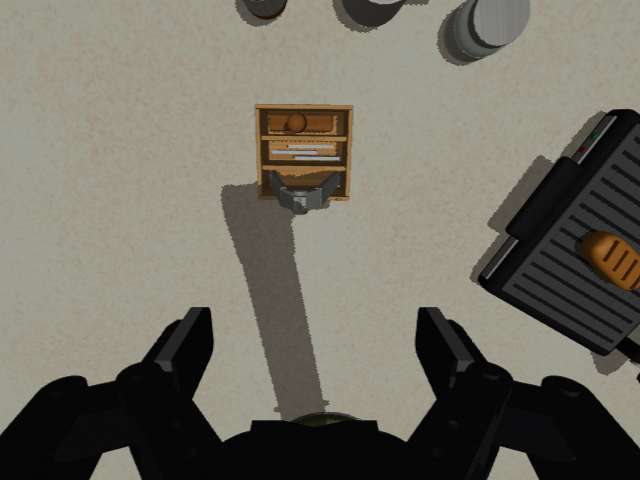

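The wrist picture shows the tongs' head at (300,200) at the near edge of the caddy, square to the fingers, and the roll at (615,262). The positions agree within 3 mm.

```bash
python3 -m jog '[[0.006,0.0155,0,-0.5,0.085],[0,0,-0.05,0,0.085],[0,0,-0.05,0,0.085],[0,0,-0.04,0,0.085],[0,0,-0.03,0,0.085],[0,0,-0.02,0,0.085],[0,0,0,0,0.085],[0,0,0,0,0.085]]'
python3 - <<'E'
from h import *
shot('side','s1');shot('scene','c1')
p=cv2.imread('pics/side'[:0]+'pics/s1.png');q=cv2.imread('pics/c1.png')
cv2.imwrite('pics/crop2.png',np.hstack([cv2.resize(q[120:280,310:470],(400,400),interpolation=2),cv2.resize(p[200:360,260:420],(400,400),interpolation=2)]))
E
```

```text
clock: 3.4
tool_pos: [0.5067, 0.2098, 0.1707]
orientation: [[0.949, 0.315, 0.001], [0.315, -0.949, -0.0], [0.001, 0.0, -1.0]]
contact_force: [-0.1, -0.3, 0.2]
grip_width: 0.0852
finger_force: 0.0
```

View pics/crop2.png

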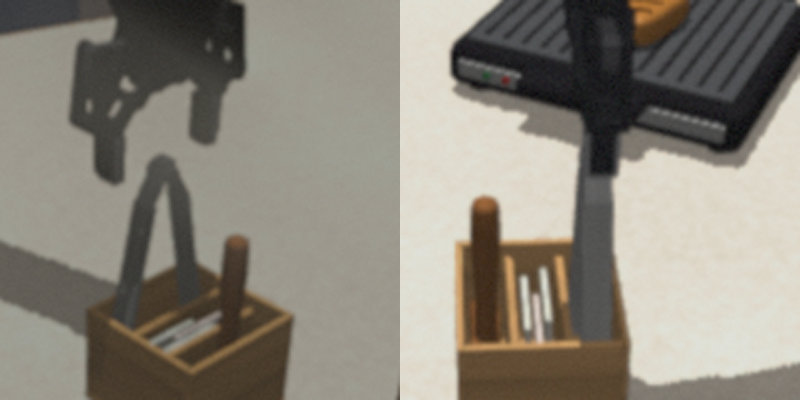

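The tips seem level with the tongs' head at (160,160), higher than expected. I'll measure them before going down.

Run:
```python
from h import *
print(bot.read_state()['tool_pos'])
for t in('c1','s1'):
    p,d,X=cloud(t)
    m=(d>0)&(X[...,2]>.1)&(X[...,2]<.3)&(np.hypot(X[...,0]-.505,X[...,1]-.213)<.09)&(p.max(2)<62)
    q=X[m];o=q[np.argsort(q[:,2])];print(t,len(q),o[:3],o[20])
    e=np.array([-.318,.948]);s=(q[:,:2]-[.5067,.2098])@e
    for k in(-1,1):
        for z in(.18,.19,.2,.21,.22,.24):
            r=q[(s*k>.03)&(abs(q[:,2]-z)<.005)]
            print(k,z,len(r),r.mean(0).round(4) if len(r) else '',((r[:,:2]-[.5067,.2098])@e).mean().round(4) if len(r) else '')
```

```text
[0.50721424 0.21065341 0.17163398]
c1 929 [[0.57106599 0.2403064  0.10025063]
 [0.49219066 0.24672601 0.10084121]
 [0.51416364 0.18726379 0.10119751]] [0.49443106 0.24532783 0.1047077 ]
-1 0.18 0  
-1 0.19 0  
-1 0.2 0  
-1 0.21 18 [0.5259 0.1604 0.2128] -0.0529
-1 0.22 16 [0.5266 0.1593 0.219 ] -0.0541
-1 0.24 0  
1 0.18 0  
1 0.19 0  
1 0.2 0  
1 0.21 0  
1 0.22 0  
1 0.24 0  
s1 1137 [[0.56100437 0.24951211 0.10123262]
 [0.51282023 0.16699669 0.20176024]
 [0.52483    0.17296753 0.20311681]] [0.48592324 0.25917831 0.20843242]
-1 0.18 0  
-1 0.19 0  
-1 0.2 10 [0.5241 0.1711 0.2037] -0.0422
-1 0.21 16 [0.5281 0.172  0.209 ] -0.0427
-1 0.22 7 [0.5309 0.1709 0.2197] -0.0446
-1 0.24 1 [0.5317 0.1703 0.2431] -0.0454
1 0.18 0  
1 0.19 0  
1 0.2 0  
1 0.21 35 [0.4896 0.2618 0.212 ] 0.0547
1 0.22 55 [0.4894 0.2624 0.2201] 0.0554
1 0.24 13 [0.4883 0.2632 0.2363] 0.0565
```

```bash
cat > tips.py <<'E'
from h import *
import sys
s=bot.read_state();T=s['tool_pos'];e=s['orientation'][:2,1];print(T,s['clock'])
n=sys.argv[1]
for c in('scene','side'):
    shot(c,c+n);p,d,X=cloud(c+n)
    r=(X[...,:2]-T[:2])@e; f=(X[...,:2]-T[:2])@np.array([e[1],-e[0]])
    for k in(-1,1):
        m=(d>0)&(p.max(2)<62)&(r*k>.03)&(r*k<.075)&(abs(f)<.03)&(X[...,2]>.12)&(X[...,2]<.4)
        z=np.sort(X[m][:,2]);print(c,k,len(z),z[:12:3])
E
python3 tips.py 2
```

```text
[0.50721424 0.21065341 0.17163398] 3.5
scene -1 396 [0.12216043 0.24970039 0.25110973 0.25209925]
scene 1 1091 [0.20616763 0.21091713 0.21159386 0.21300918]
side -1 2822 [0.20860595 0.20954596 0.20985759 0.21076427]
side 1 45 [0.20324712 0.20348032 0.20444453 0.20644914]
```

Run:
```python
from h import *
s=bot.read_state();shot('wrist','w2');p,d,X=cloud('w2')
R=s['orientation'];L=(X-s['tool_pos'])@R
m=(d>0)&(abs(L[...,1])>.035)&(abs(L[...,1])<.075)&(abs(L[...,0])<.03)&(L[...,2]>-.06)&(L[...,2]<.03)
print(m.sum());q=L[m];o=q[np.argsort(-q[:,2])];print(o[:200:20].round(4))
v,u=np.where(m);print(u.min(),u.max(),v.min(),v.max())
cv2.imwrite('pics/w2.png',p)
```

```text
5572
[[-0.0044 -0.0438 -0.0278]
 [ 0.0043 -0.0435 -0.0289]
 [-0.0045  0.0415 -0.0293]
 [-0.0004 -0.0433 -0.0296]
 [-0.0069  0.0415 -0.0301]
 [ 0.0078  0.0413 -0.0303]
 [-0.0003  0.0416 -0.0306]
 [-0.0082 -0.0433 -0.0309]
 [-0.009  -0.0433 -0.0311]
 [ 0.0039  0.0414 -0.0314]]
143 485 307 398
```

View pics/w2.png

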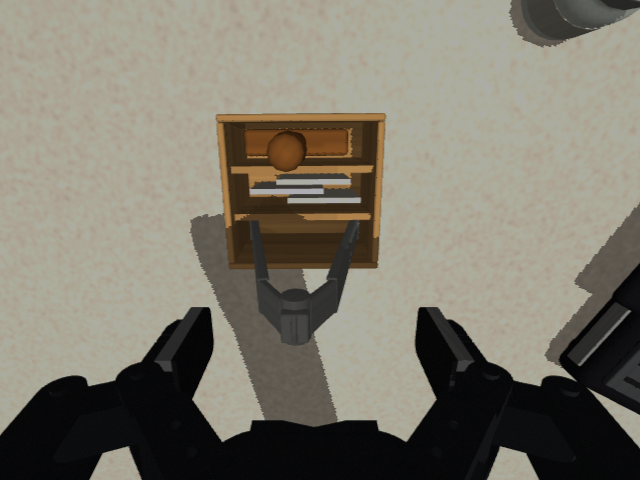

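The wrist picture shows the head at (294,318) below the pads. Depth from all three cameras puts the open fingertips about 29 mm behind the reported TCP, instead of near it. I'll measure the gripper body and the tongs' head in the tool frame.

Run:
```python
from h import *
s=bot.read_state();R=s['orientation'];p,d,X=cloud('w2');L=(X-s['tool_pos'])@R
for y in(425,435,450,470):print('body',y,L[y,[260,300,340,370]].round(4).tolist())
h=(d>0)&(X[...,2]>.192)&(X[...,2]<.215)&(np.hypot(X[...,0]-.503,X[...,1]-.216)<.03)
q=X[h];print('head',len(q),q.mean(0),q.min(0),q.max(0),'tool',L[h].mean(0))
for z in(.18,.16,.14,.12):
    g=(d>0)&(abs(X[...,2]-z)<.006)&(np.hypot(X[...,0]-.503,X[...,1]-.216)<.06)
    l=L[g];print(z,len(l),l.min(0).round(4),l.max(0).round(4))
for t in('scene2','side2'):
    p,d,X=cloud(t);L=(X-s['tool_pos'])@R
    m=(d>0)&(p.max(2)<70)&(abs(L[...,1])<.02)&(abs(L[...,0])<.06)&(L[...,2]<-.04)&(L[...,2]>-.2)
    z=np.sort(-L[m][:,2]);print(t,len(z),z[:100:10].round(4))
```

```text
body 425 [[0.0083, -0.0142, -0.0891], [0.0096, -0.0042, -0.0904], [0.0087, 0.0056, -0.0895], [0.0095, 0.0128, -0.0903]]
body 435 [[0.0104, -0.0134, -0.094], [0.0106, -0.0041, -0.0942], [0.0095, 0.0053, -0.0932], [0.01, 0.0123, -0.0937]]
body 450 [[0.0095, -0.013, -0.0972], [0.0105, -0.0039, -0.0981], [0.0094, 0.005, -0.0972], [0.0103, 0.0116, -0.0979]]
body 470 [[0.0104, -0.0121, -0.1028], [0.0102, -0.0038, -0.1026], [0.0097, 0.0046, -0.1023], [0.0098, 0.011, -0.1024]]
head 1242 [0.50344268 0.21930986 0.19738452] [0.48906402 0.21105085 0.19201141] [0.51333803 0.2269115  0.20284059] tool [-0.00042423 -0.00910004 -0.02624456]
0.18 1115 [-0.0124 -0.0259 -0.0149] [ 0.0082  0.0071 -0.0029]
0.16 313 [-0.0127 -0.0318  0.0052] [0.0575 0.0136 0.0171]
0.14 232 [-0.0121 -0.0357  0.0252] [0.0071 0.0174 0.0371]
0.12 180 [-0.0124 -0.0397  0.0452] [0.0072 0.0216 0.0571]
scene2 982 [0.0927 0.0949 0.0968 0.0978 0.0992 0.1004 0.1018 0.1035 0.105  0.1064]
side2 412 [0.0906 0.1124 0.1168 0.119  0.1202 0.121  0.122  0.1228 0.1233 0.1241]
```

The body underside is 89 mm behind the reported TCP. Tips and body are both consistently 27 mm farther back than the text says, so I'll use the measured values: body at z+0.089, open tips at z+0.029. The target reported pose is about (0.5028, 0.2177, 0.119).

```bash
python3 -m jog '[[-0.0044,0.007,0,0,0.085],[0,0,-0.02,0,0.085],[0,0,-0.02,0,0.085],[0,0,-0.008,0,0.085],[0,0,0,0,0.085],[0,0,0,0,0.085]]'
```

```text
clock: 4.25
tool_pos: [0.5018, 0.2182, 0.1225]
orientation: [[0.949, 0.317, 0.001], [0.317, -0.949, 0.0], [0.001, -0.0, -1.0]]
contact_force: [-0.3, 0.6, -0.3]
grip_width: 0.0848
finger_force: 0.0
```

```bash
python3 -m jog '[[0.0005,-0.0005,-0.003,0,0.07],[0,0,0,0,0.06],[0,0,0,0,0.055],[0,0,0,0,0.052],[0,0,0.0005,0,0.05],[0,0,0.0005,0,0.048],[0,0,0,0,0.047],[0,0,0,0,0.046]]' 20
```

```text
clock: 5.05
tool_pos: [0.5028, 0.2173, 0.1207]
orientation: [[0.949, 0.316, 0.002], [0.316, -0.949, 0.0], [0.002, 0.0, -1.0]]
contact_force: [0.7, -0.9, 6.9]
grip_width: 0.0461
finger_force: 10.7
```

```bash
python3 -m jog '[[0,0,0.003,0,0.045],[0,0,0.005,0,0.044],[0,0,0.01,0,0.043],[0,0,0.01,0,0.042],[0,0,0.02,0,0.042],[0,0,0.02,0,0.042],[0,0,0,0,0.042]]'
python3 - <<'E'
from h import *
shot('scene','c3');shot('side','s3')
p=cv2.imread('pics/s3.png');q=cv2.imread('pics/c3.png')
cv2.imwrite('pics/crop3.png',np.hstack([cv2.resize(q[110:310,290:490],(400,400),interpolation=2),cv2.resize(p[180:380,240:440],(400,400),interpolation=2)]))
E
```

```text
clock: 5.75
tool_pos: [0.5037, 0.2183, 0.191]
orientation: [[0.949, 0.316, 0.005], [0.316, -0.949, 0.001], [0.006, 0.0, -1.0]]
contact_force: [0.0, 0.4, -1.1]
grip_width: 0.0422
finger_force: 3.3
```

View pics/crop3.png

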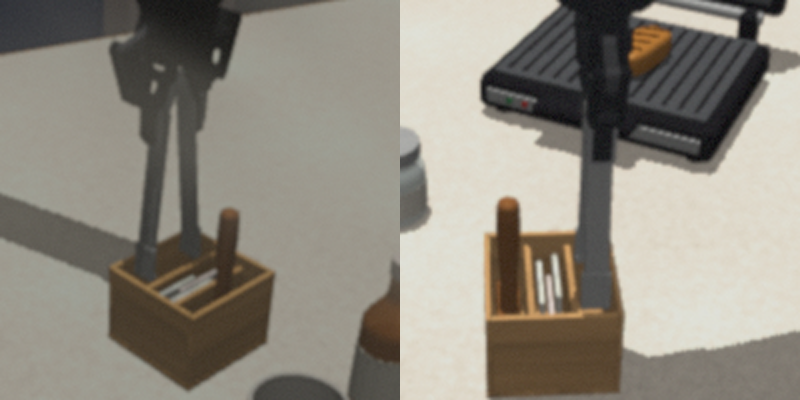

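The crops show the tongs held upright between the pads, jaw ends at (147,265) left and (597,290) right, just leaving the caddy. I'll keep lifting.

```bash
python3 -m jog '[[0,0,0.025,0,0.042],[0,0,0.03,0,0.042],[0,0,0.03,0,0.042],[0,0,0.02,0,0.042],[0,0,0,0,0.042],[0,0,0,0,0.042],[0,0,0,0,0.042]]'
python3 -m jog '[[0,-0.02,0,4,0.042],[0.003,-0.03,0,6,0.042],[0.004,-0.04,0,7,0.042],[0.005,-0.04,0,7,0.042],[0.005,-0.04,0,7,0.042],[0.005,-0.04,0,7,0.042],[0.005,-0.04,0,7,0.042],[0.004,-0.03,0,5,0.042]]'
```

```text
clock: 6.55
tool_pos: [0.5012, 0.2166, 0.2907]
orientation: [[0.949, 0.316, -0.003], [0.316, -0.949, -0.001], [-0.003, 0.0, -1.0]]
contact_force: [0.0, -0.7, -1.1]
grip_width: 0.0419
finger_force: 3.3
clock: 7.35
tool_pos: [0.5321, -0.0663, 0.2909]
orientation: [[0.366, 0.931, -0.003], [0.931, -0.366, -0.0], [-0.001, -0.002, -1.0]]
contact_force: [-0.5, 0.2, -1.5]
grip_width: 0.0418
finger_force: 3.4
```

```bash
python3 -m jog '[[0,0,0,0,0.042],[0,0,0,0,0.042]]'
cat > meas.py <<'E'
from h import *
import sys
n=sys.argv[1]
s=bot.read_state();T=s['tool_pos'];R=s['orientation'];print('T',T.round(4),np.degrees(np.arctan2(R[1,1],R[0,1])).round(2))
for c in('wrist','scene','side'):
    shot(c,c+n);p,d,X=cloud(c+n);C=p.astype(int)
    m=(d>0)&(C[...,2]-C[...,0]>40)&(X[...,2]>.06)&(np.hypot(X[...,0]-.543,X[...,1]+.204)<.08)
    q=X[m]
    if len(q)>50:
        r=cv2.minAreaRect(q[:,:2].astype(np.float32));t=q[q[:,2]>.083];print(c,'roll',len(q),np.round(r[0],4),np.round(r[1],4),round(r[2],1),'top',t.mean(0).round(4),q[:,2].max().round(4))
    L=(X-T)@R
    for lo in(-.03,0,.03,.06,.08,.1,.11,.12):
        g=(d>0)&(abs(L[...,2]-lo)<.005)&(abs(L[...,0])<.03)&(abs(L[...,1])<.06)&(abs(C[...,2]-C[...,0])<25)&(X[...,2]>.1)
        l=L[g]
        if len(l)>8:print(c,'tongs',lo,len(l),l.min(0).round(4)[:2],l.max(0).round(4)[:2])
    g=(d>0)&(abs(L[...,0])<.03)&(abs(L[...,1])<.06)&(abs(C[...,2]-C[...,0])<25)&(X[...,2]>.11)
    print(c,'lowest',np.sort(X[g][:,2])[:10:3].round(4), 'top',np.sort(-L[g][:,2])[-1])
E
python3 meas.py 4
```

```text
clock: 7.55
tool_pos: [0.5323, -0.0635, 0.2911]
orientation: [[0.37, 0.929, -0.003], [0.929, -0.37, 0.002], [0.0, -0.003, -1.0]]
contact_force: [-0.1, 0.3, -0.7]
grip_width: 0.0421
finger_force: 3.3
T [ 0.5323 -0.0635  0.2911] -21.69
wrist roll 596 [ 0.5619 -0.177 ] [0.0243 0.0452] 35.2 top [ 0.5593 -0.1746  0.0873] 0.092
wrist tongs -0.03 1300 [-0.0101 -0.0364] [0.0135 0.0332]
wrist tongs 0 205 [ 0.0097 -0.0247] [0.0118 0.0212]
wrist tongs 0.03 117 [-0.0084 -0.0279] [0.0116 0.0242]
wrist tongs 0.06 86 [-0.0081 -0.031 ] [0.0113 0.0268]
wrist tongs 0.08 128 [-0.0089 -0.0343] [0.0129 0.0304]
wrist tongs 0.1 53 [ 0.0055 -0.0349] [0.0129 0.0303]
wrist tongs 0.11 180 [-0.0113 -0.0353] [0.0128 0.0311]
wrist tongs 0.12 38 [-0.0112 -0.0292] [0.0125 0.0301]
wrist lowest [0.1726 0.1731 0.1734 0.1736] top 0.11295382785845798
scene roll 1106 [ 0.544  -0.2057] [0.0921 0.0434] 68.8 top [ 0.547  -0.2054  0.0884] 0.0935
scene tongs -0.03 144 [-0.01   -0.0288] [0.0124 0.0347]
scene tongs 0 127 [-0.0084 -0.0249] [0.0112 0.0239]
scene tongs 0.03 125 [-0.0084 -0.027 ] [0.0113 0.0274]
scene tongs 0.06 119 [-0.0079 -0.0294] [0.0116 0.0302]
scene tongs 0.08 128 [-0.0106 -0.0338] [0.013  0.0325]
scene tongs 0.1 131 [-0.0099 -0.035 ] [0.0137 0.0347]
scene tongs 0.11 140 [-0.0102 -0.0352] [0.0139 0.034 ]
scene tongs 0.12 20 [-0.0082 -0.0314] [0.0123 0.0324]
scene lowest [0.1732 0.1737 0.174  0.1744] top 0.235350448752627
side roll 464 [ 0.5401 -0.201 ] [0.091  0.0443] 68.2 top [ 0.5415 -0.1921  0.089 ] 0.0941
side tongs -0.03 131 [-0.0092 -0.0354] [0.0149 0.033 ]
side tongs 0 77 [-0.0084 -0.0263] [0.0141 0.0241]
side tongs 0.03 74 [-0.0094 -0.0293] [0.0144 0.024 ]
side tongs 0.06 69 [-0.0091 -0.0324] [0.0145 0.0272]
side tongs 0.08 65 [-0.0098 -0.0354] [0.0153 0.0282]
side tongs 0.1 76 [-0.0117 -0.0363] [0.0148 0.0319]
side tongs 0.11 63 [-0.0116 -0.0358] [0.0139 0.0308]
side lowest [0.175  0.1762 0.1767 0.1774] top 0.24587515815508074
```

```bash
python3 -m jog '[[0.001,-0.02,0,0.5,0.042],[0.002,-0.035,0,0,0.042],[0.003,-0.04,0,0,0.0425],[0.003,-0.032,0,0,0.043],[0.001,-0.015,0,0,0.0433],[0,0,-0.02,0,0.0433],[0,0,-0.03,0,0.0433],[0,0,0,0,0.0433]]'
python3 -m jog '[[0,0,0,0,0.0433],[0,0,0,0,0.0433]]'
python3 meas.py 5
```

```text
clock: 8.5
tool_pos: [0.5409, -0.2022, 0.239]
orientation: [[0.357, 0.934, -0.006], [0.934, -0.357, 0.004], [0.001, -0.007, -1.0]]
contact_force: [-0.4, 0.8, -1.3]
grip_width: 0.043
finger_force: 3.2
clock: 8.7
tool_pos: [0.5441, -0.204, 0.2445]
orientation: [[0.358, 0.934, 0.002], [0.934, -0.358, -0.001], [0.0, 0.002, -1.0]]
contact_force: [-0.1, 0.5, -1.7]
grip_width: 0.0433
finger_force: 3.2
T [ 0.5441 -0.204   0.2445] -20.97
wrist roll 4257 [ 0.5408 -0.2054] [0.0948 0.0439] 70.0 top [ 0.5417 -0.2033  0.0878] 0.092
wrist tongs -0.03 1383 [-0.0118 -0.0364] [0.0118 0.0342]
wrist tongs 0 206 [ 0.0086 -0.0251] [0.0104 0.0228]
wrist tongs 0.03 130 [ 0.0086 -0.0284] [0.0101 0.0259]
wrist tongs 0.06 82 [ 0.008  -0.0323] [0.01   0.0294]
wrist tongs 0.08 119 [ 0.0066 -0.0357] [0.0115 0.0328]
wrist tongs 0.1 59 [ 0.0064 -0.036 ] [0.0115 0.0333]
wrist tongs 0.11 172 [-0.0131 -0.0369] [0.0115 0.0339]
wrist tongs 0.12 45 [-0.0125 -0.0364] [0.011  0.0335]
wrist lowest [0.1248 0.1265 0.1266 0.1268] top 0.11248376362356496
scene roll 932 [ 0.5454 -0.2062] [0.0928 0.0386] 70.5 top [ 0.549  -0.2065
[... 344 characters left out ...]
scene tongs 0.11 175 [-0.0132 -0.0359] [0.0106 0.0366]
scene tongs 0.12 23 [-0.0133 -0.0334] [0.0099 0.0347]
scene lowest [0.1265 0.1277 0.1281 0.1285] top 0.29282901537410333
side roll 505 [ 0.5399 -0.2009] [0.0912 0.0436] 67.5 top [ 0.5403 -0.1962  0.0892] 0.0937
side tongs -0.03 105 [-0.0101 -0.0357] [0.0136 0.0357]
side tongs 0 60 [-0.0102 -0.026 ] [0.0128 0.0236]
side tongs 0.03 56 [-0.0129 -0.0307] [0.0126 0.028 ]
side tongs 0.06 57 [-0.012  -0.0337] [0.0123 0.0311]
side tongs 0.08 55 [-0.013  -0.0363] [0.013  0.0336]
side tongs 0.1 54 [-0.0139 -0.0381] [0.0146 0.0346]
side tongs 0.11 58 [-0.0122 -0.0383] [0.013  0.0344]
side lowest [0.1283 0.1293 0.1295 0.1299] top 0.27679486241160683
```

Run:
```python
from h import *
q=cv2.imread('pics/scene5.png');w=cv2.imread('pics/wrist5.png')
cv2.imwrite('pics/crop5.png',np.hstack([cv2.resize(q[170:370,60:260],(400,400),interpolation=2),cv2.resize(w[100:420,160:480],(400,400),interpolation=2)]))
```

```text
(no output)
```

View pics/crop5.png

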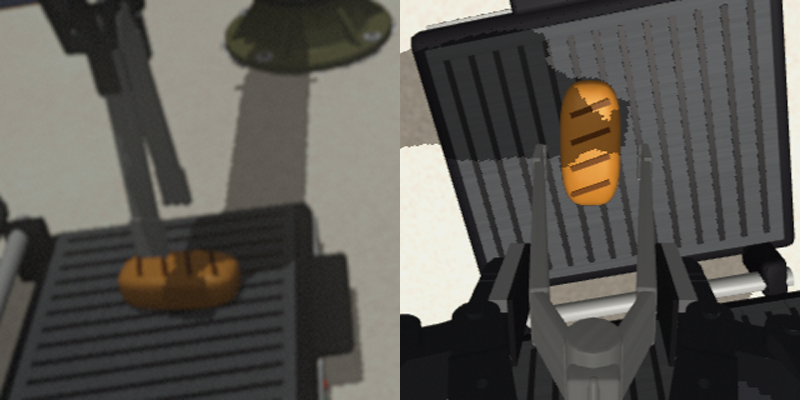

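The right-hand view shows the jaws at (540,150) and (645,150), straddling the roll's line with the roll at (590,145), square to it. The left-hand view shows clearance above the roll. The jaw centre is within 1–2 mm of the roll centre and the opening is about 61 mm. Now going down slowly.

```bash
python3 -m jog '[[-0.001,0,-0.012,1,0.0433],[0,0,-0.014,0,0.0433],[0,0,-0.012,0,0.0433],[0,0,-0.01,0,0.0433],[0,0,-0.006,0,0.0433],[0,0,-0.003,0,0.0433],[0,0,0,0,0.0433],[0,0,0,0,0.0433]]'
python3 meas.py 6 | grep -v 'tongs 0 \|tongs 0.0[36]\|tongs -'
```

```text
clock: 9.65
tool_pos: [0.5424, -0.2049, 0.1862]
orientation: [[0.343, 0.939, 0.001], [0.939, -0.343, -0.0], [0.0, 0.001, -1.0]]
contact_force: [0.0, -1.4, -1.5]
grip_width: 0.0436
finger_force: 3.2
T [ 0.5424 -0.2049  0.1862] -20.05
wrist roll 6108 [ 0.5415 -0.2045] [0.0932 0.0444] 68.7 top [ 0.5419 -0.2024  0.0879] 0.0919
wrist tongs 0.08 115 [ 0.0052 -0.0358] [0.0113 0.0326]
wrist lowest [0.11   0.1106 0.1112 0.1121] top 0.11299975220377419
scene roll 682 [ 0.5497 -0.2081] [0.0923 0.047 ] 69.1 top [ 0.5495 -0.2029  0.0881] 0.121
scene tongs 0.08 142 [-0.0124 -0.0352] [0.0114 0.0344]
scene lowest [0.1101 0.1102 0.1104 0.111 ] top 0.35250713629235153
side roll 432 [ 0.5483 -0.2011] [0.0535 0.0909] 7.7 top [ 0.5436 -0.1915  0.0893] 0.0939
side tongs 0.08 54 [-0.0113 -0.036 ] [0.0144 0.0332]
side lowest [0.1101 0.1109 0.1115 0.1126] top 0.33505832618563036
```

```bash
python3 -m jog '[[0,0,-0.003,0,0.0433],[0,0,-0.002,0,0.0433],[0,0,0,0,0.042],[0,0,0,0,0.041],[0,0,0,0,0.04],[0,0,0,0,0.039],[0,0,0,0,0.037],[0,0,0,0,0.035]]' 30
python3 -m jog '[[0,0,0,0,0.033],[0,0,0,0,0.03],[0,0,0,0,0.03],[0,0,0,0,0.03]]' 30
```

```text
clock: 10.6
tool_pos: [0.5422, -0.2049, 0.181]
orientation: [[0.343, 0.939, 0.001], [0.939, -0.343, -0.0], [-0.0, 0.001, -1.0]]
contact_force: [0.2, 0.9, 0.2]
grip_width: 0.0372
finger_force: 30.9
clock: 11.0
tool_pos: [0.5422, -0.2049, 0.181]
orientation: [[0.343, 0.939, 0.001], [0.939, -0.343, -0.0], [-0.0, 0.001, -1.0]]
contact_force: [1.2, -0.2, 1.2]
grip_width: 0.0371
finger_force: 31.0
```

The fingers stopped at 37 mm with 31 N, so the jaws are on the roll. Lifting gently.

```bash
python3 -m jog '[[0,0,0.004,0,0.03],[0,0,0.008,0,0.03],[0,0,0.012,0,0.03],[0,0,0.016,0,0.03],[0,0,0.016,0,0.03],[0,0,0.016,0,0.03],[0,0,0.014,0,0.03],[0,0,0.01,0,0.03]]'
python3 -m jog '[[0,0,0.006,0,0.03],[0,0,0.002,0,0.03],[0,0,0,0,0.03],[0,0,0,0,0.03],[0,0,0,0,0.03],[0,0,0,0,0.03]]'
python3 - <<'E'
from h import *
print(bot.read_state()['tool_pos'])
for c in('scene','side'):
    shot(c,c+'7');p,d,X=cloud(c+'7');C=p.astype(int)
    m=(d>0)&(C[...,2]-C[...,0]>40)&(X[...,2]>.06)&(np.hypot(X[...,0]-.543,X[...,1]+.204)<.08)
    q=X[m];a=(q[:,:2]-q[:,:2].mean(0))@[.343,.939];z=q[:,2];print(c,len(q),z.min(),z.max(),[np.percentile(z[abs(a-t)<.012],[2,98]).round(4) for t in(-.03,0,.03)])
q=cv2.imread('pics/scene7.png');w=cv2.imread('pics/side7.png')
cv2.imwrite('pics/crop7.png',np.hstack([cv2.resize(q[150:350,60:260],(400,400),interpolation=2),cv2.resize(w[60:260,260:460],(400,400),interpolation=2)]))
E
```

```text
clock: 11.8
tool_pos: [0.5425, -0.2049, 0.2789]
orientation: [[0.343, 0.939, 0.002], [0.939, -0.343, -0.001], [-0.0, 0.002, -1.0]]
contact_force: [0.8, 0.0, -1.6]
grip_width: 0.0372
finger_force: 30.7
clock: 12.4
tool_pos: [0.5418, -0.2048, 0.2843]
orientation: [[0.343, 0.939, -0.001], [0.939, -0.343, 0.0], [0.0, -0.001, -1.0]]
contact_force: [-0.9, 0.1, -1.7]
grip_width: 0.0373
finger_force: 30.8
[ 0.54179893 -0.20483478  0.28426125]
scene 574 0.1801191576188092 0.21253915022152792 [array([0.183 , 0.1947]), array([0.1902, 0.1945]), array([0.1827, 0.1939])]
side 386 0.1697617781670604 0.21101752249613054 [array([0.1911, 0.197 ]), array([0.1724, 0.1956]), array([0.1704, 0.1912])]
```

View pics/crop7.png

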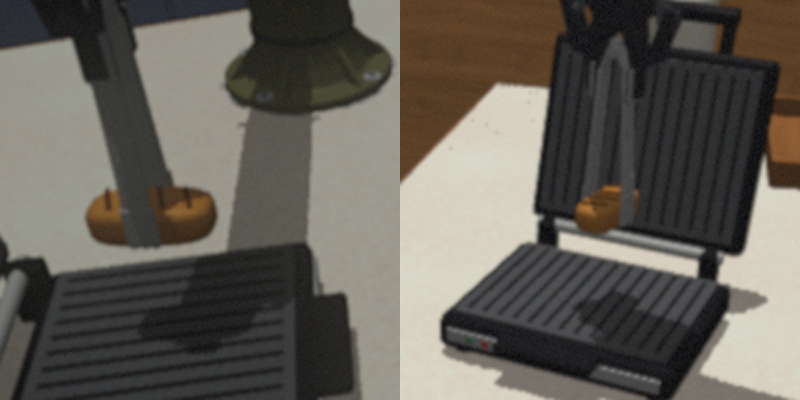

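The roll hangs level between the jaws at (150,217) left and (607,208) right. Its top is at z ≈ 0.194 along its whole length, so its underside is about 10 cm above the plate. Handing in.

```bash
python3 -c "
from rig import job;print(job.job_done())"
```

```text
the job is handed in; nothing more can be done
None
```

The job is handed in: the tongs are closed on the roll at about 31 N finger force, holding it level about 10 cm above the plate at 12.4 s. No verdict came back, and I did not re-measure the brush, mug, bottle and jar at the end.

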